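# Find the hidden crossbar and stand the indicator on it

### The arm

A 6-joint arm with a two-finger parallel gripper is mounted at the origin on the work surface. World frame = base frame: x ahead of the robot, y to its left, z up, the work surface at z = 0. Lengths are in m, angles in rad, forces in N, time in s.
With the tool pointing down it reaches from about 0.35 to 0.85 m from the base axis. Payload 8.1 kg.
Tool frame: the origin (TCP) lies midway between the tips of the shut fingers; the grasp point (between the pads) lies 19 mm behind it; z points along the fingers, y is the line along which they close (so a half turn about z gives the same grasp; the last joint's range is limited). The gripper opens to 93 mm and grips with 3 to 60 N. Pads are 15 mm wide; open, the fingers measure 128 mm over their backs; the gripper's body (75 mm by 188 mm) begins 65 mm behind the grasp point.
Start: joints at [-1.284, 0.13, 1.488, -0, 1.523, -0.085], TCP at [0.218, -0.559, 0.219] pointing down, gripper open.
Joint ranges: [-2.96, 2.96], [-0.89, 2.26], [0.02, 2.5], [-1.34, 4.48], [0, 2.73], [-2.66, 2.66]. Speed limits (rad/s): [2.39, 2.39, 2.79, 3.14, 3.14, 3.14].

### API

Orientations are given as a rotation vector (axis times angle).
In Python, from plant import robot, cams gives the robot as it stands. The module is installed in compiled form; this text tells all that it offers.
- The arm moves only by the tool play_rows, never from a script. Its arguments are lists of equal length, an entry for each row: "slide": the shift along the tool's x, y, z scaled (see below), a list of three; "twist": the turn, a rotation vector about the tool's x, y, z scaled (see below), a list of three. A call has exactly 8 rows; each row shifts and turns the commanded pose from where the row before left it, along the tool's axes as they then stand; what a row does not reach is not made up. The controller multiplies each number of a shift by 25 cm and each number of a turn by 60 degrees. A row lasts 1/10 s, in which the tool goes at most 50 mm and 8.59 degrees, less where a joint would pass 70% of its speed; a pose out of reach is approached as far as the arm can. A call with a number of a shift or a turn outside -1 to 1 is refused whole. A call with a gripper value outside its range is refused whole. "fingers" is the closure, from -1 (fully open) to 1 (shut), set as the call begins (left out, the last holds). The fingers move at their own pace and stop on an object; "force" is the grip in N (left out, the last holds). Time passes only in rows, so rows that do not move let the fingers close, or fill a call up. It gives the time, the measured TCP pose, the force, the opening and the grip force at its end, in the units of the state.
- robot.read_state(): the state, without advancing time (a new reading comes with each control period).
- cams.read_camera(name): name is "scene" or "side" or "wrist"; returns (picture, depth): 420x560x3 uint8, red, green, blue; 420x560 float32, m along the optical axis (not along the pixel's ray), 0 where there is no reading.
- cams.get_calibration(name): a dict with "fx", "fy", "cx", "cy" (pixels), "world_from_camera" (4x4, takes a point from camera to world coordinates). Camera axes: x right, y down, z forward; pixel columns grow to the right and rows downward; lengths in m; the calibration is good to about 2 mm. A picture is of the moment at which its call begins: read the wrist's pose just before it. get_calibration takes no time and is no camera call; for the wrist camera it gives the pose at the moment of the call.
- robot.close_job(): hands the job in; it is judged then, once.
The state is a dict: "t": time; "q": joint angles; "dq": joint speeds; "joint_torque": joint torques, N m; "tool_pos": TCP position; "orientation": TCP orientation; "force": force on the tool from outside, world axes, zero at the start; "wrist_torque": the same for the moment, N m; "opening": finger opening in m; "gripper_force": force on a finger pad.
Only numpy, scipy, OpenCV 4.12 (cv2) and the standard library are available. Lean on these libraries where they do the work, as an engineer would, in place of code of your own. Each camera call takes 0.05 s, during which the arm holds its last target. There are 200 camera calls.

### The job

The long grey duct box on the bench has a thin metal top panel that gives wherever nothing is behind it; one crossbar is hidden somewhere beneath, running across the panel. Press along the panel to find where it is firm, then set the dial-indicator stand down gently on the panel, midway across its width and directly over the crossbar, so that it stands level and does not sink in, and let go. Do not disturb the carton, the screwdriver or the steel setting master.

Things in the scene. Friction and masses are not known exactly. Their poses are not given: they have to be found in the camera images.
- duct: Grey rectangular duct box fixed to the bench, 138 (x) x 364 (y) x 50 mm high. Origin: centre of its underside, on the bench; x across its width, y along its length, z up. Its top is a thin aluminium panel 110 (x) by 336 (y) mm, top face 50 mm above the bench; the grey rim around it is 14 mm wide and 1.5 mm lower.
- panel (a point): Centre of the panel's top face. The panel is cut across into 24 strips, each 14 mm wide along y (hairline seams). Each strip gives straight down and springs back: about 0.2 N per mm, 9 mm travel. Shut fingertips pressing 2 or 3 strips sink 5 mm or more under 4 N. A stand left on this soft part sinks 4 to 6 mm or leans.
- panel_left (a point): Middle of the panel's +y end, top face. Hidden under the panel is one rigid crossbar, running across its whole width (along x), 18 mm wide along y. Its middle lies anywhere up to 110 mm from the panel's centre along y. The 2 or 3 strips over it go down only 0.5 to 1 mm, then are hard.
- panel_right (a point): Middle of the panel's -y end, top face. The panel's ends are 336 mm apart.
- stand: Small dial-indicator stand, loose, about 0.85 kg: green base 64 x 64 x 24 mm, on its centre an upright steel column 16 mm in diameter, top 150 mm above the underside, bare from 72 mm up. Clamp and round dial reach 53 mm to -x, a thumb screw 42 mm to +y, all below 86 mm. Origin: centre of the base's underside, z up. Its turn about the vertical does not matter.
- stand_grip (a point): Point on the column's axis of the stand, 130 mm above its underside (20 mm below the column's top): a good place to grip from above, from any side.
- carton: Bystander: open cardboard carton of small steel parts, 120 (x) x 90 (y) x 40 mm, loose; origin at the centre of its underside.
- screwdriver: Bystander: screwdriver lying on the bench, along its x, loose.
- setting_master: Bystander: stepped steel cylinder 44 mm in diameter, 45 mm high, loose; origin at the centre of its underside.
Things that resemble listed ones, but are neither listed nor needed, are in the scene too. Of the things that look like the stand, take the one that is farthest to the robot's right at the start.

How it is judged:
By the outcome, as a careful person would: the job done as asked, in the order asked, and still so for the second after the job is handed in, with the robot touching nothing.
It also fails if it takes over 72 s, if anything falls off the work surface, if the arm or the gripper's body presses on something with over 40 N, if the wrist force passes 120 N, or if a joint passes its speed limit or range.

## Working session

There is one attempt and no reset: what is moved stays moved. The work goes in short steps, Python scripts to look and compute and a tool call to move; the robot and the scene stay as the last step left them, time stands still between calls to the robot, and variables do not carry over. Pictures are saved under pics/ and viewed, at most 10 in all, crops included, and the job is handed in when it is done.

Besides the shell and the picture viewer there is one more tool, called after "Request:" as name(argument=value, ...), one argument or row to a line, values as JSON. play_rows: Moves the arm, as the interface text tells. Shifts and turns lie within -1 to 1; 1 stands for 25 cm of shift or 60 degrees of turn. Its arguments: {"type":"object","properties":{"slide":{"type":"array"},"twist":{"type":"array"},"fingers":{"type":"number"},"force":{"type":"number"}},"required":["slide","twist"]}

```bash
mkdir -p pics
cat > h.py <<'E'
from plant import robot, cams
import numpy as np, cv2
from scipy.spatial.transform import Rotation as R
def cloud(n):
    im,d=cams.read_camera(n); c=cams.get_calibration(n)
    v,u=np.mgrid[:420,:560]
    p=np.stack([(u-c['cx'])/c['fx']*d,(v-c['cy'])/c['fy']*d,d,np.ones_like(d)],-1)@np.array(c['world_from_camera']).T
    p[d==0]=np.nan
    return im,p[...,:3]
def save(n,im): cv2.imwrite('pics/'+n+'.png',im[...,::-1])
E
python3 - <<'E'
from h import *
for n in ('scene','side'):
    im,p=cloud(n); save(n,im); np.save(n+'.npy',p); np.save(n+'_im.npy',im)
s=robot.read_state(); print(s)
a=[cv2.imread(f'pics/{n}.png') for n in('scene','side')]
E
```

```text
{'t': 0.1, 'q': array([-1.28440303e+00,  1.31094380e-01,  1.48915061e+00,  2.14348493e-05,
        1.52296768e+00, -8.53993294e-02]), 'dq': array([ 0.00064223, -0.00121715, -0.00282379,  0.0004739 , -0.00052877,
        0.00065275]), 'joint_torque': array([ 1.86669458e-03, -5.61340570e+01, -4.93096626e+01,  7.71010900e-02,
        2.91282905e-02, -8.32071419e-05]), 'tool_pos': array([ 0.2178606 , -0.55852047,  0.21769796]), 'orientation': array([-3.08588021e+00, -5.80352726e-01,  2.21732011e-04]), 'force': array([-0.03614918,  0.31469576,  0.35024236]), 'wrist_torque': array([ 0.01295669,  0.01355494, -0.02502856]), 'gripper_force': 0.0, 'opening': 0.09294217700217072}
```

View pics/scene.png

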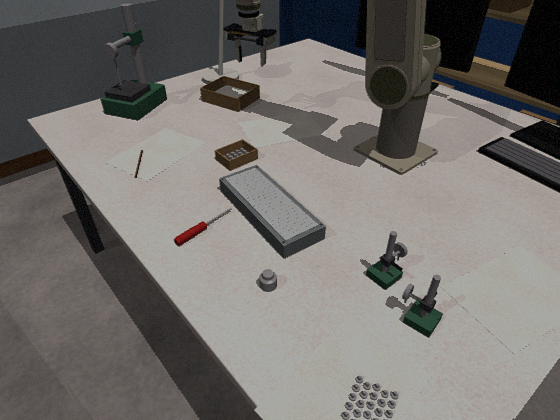

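View pics/side.png

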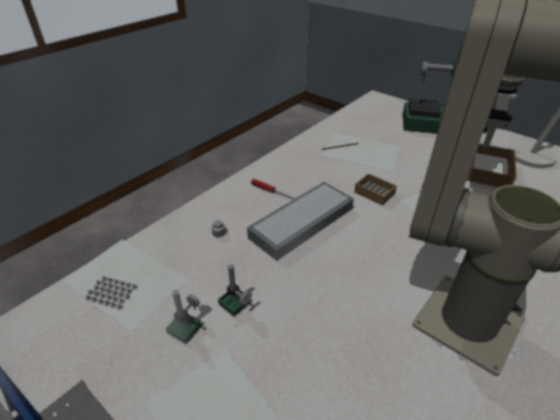

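Scene picture: the duct runs from about (225,180) to (315,240), with candidate stands at (385,270) and (423,318). The setting master is at (268,280), the screwdriver at (200,230) and the carton at (236,153). Next I compute world positions.

Run:
```python
from h import *
for n,pts in (('scene',dict(standA=(385,270),colA=(391,240),standB=(423,318),colB=(434,283),master=(268,273),driver=(195,232),carton=(236,153),d1=(225,180),d2=(315,232),d3=(275,205))),('side',dict(A=(235,300),B=(183,325),colA=(232,270),colB=(179,296),big=(425,115)))):
    p=np.load(n+'.npy')
    for k,(u,v) in pts.items(): print(n,k,p[v,u].round(3))
allp=np.concatenate([np.load(n+'.npy').reshape(-1,3) for n in('scene','side')])
allp=allp[np.isfinite(allp).all(1)]
m=(abs(allp[:,2]-.05)<.004)&(abs(allp[:,0]-.5)<.4)&(abs(allp[:,1])<.5)
p=allp[m]
# plan map of heights
H=np.zeros((700,900),np.float32)
q=allp[(allp[:,2]>.008)&(allp[:,2]<.25)]
i=((q[:,0]-.2)*1000).astype(int);j=((q[:,1]+.6)*1000).astype(int)
ok=(i>=0)&(i<700)&(j>=0)&(j<900)
np.maximum.at(H,(i[ok],j[ok]),q[ok,2])
B=cv2.morphologyEx((H>0).astype(np.uint8),cv2.MORPH_CLOSE,np.ones((7,7)))
nn,l,st,c=cv2.connectedComponentsWithStats(B)
for k in range(1,nn):
    if st[k,4]>300:
        ii,jj=np.where((l==k)&(H>0)); z=H[ii,jj]
        r=cv2.minAreaRect(np.stack([ii*.001+.2,jj*.001-.6],1).astype(np.float32))
        print(k,st[k,4],'zmax',z.max().round(3),np.round(r[0],3),np.round(r[1],3),round(r[2],1))
for cx in ((0,.0),):
    pass
# column tops
for k in range(1,nn):
    if st[k,4]>300:
        b=np.isin(l,[k])
        s=(q[:,2]>.095)&ok
        s[s]=b[i[s],j[s]]
        if s.sum()>5: print(k,'col',np.median(q[s],0).round(4),q[s].min(0).round(3),q[s].max(0).round(3),s.sum())
```

```text
scene standA [0.51  0.359 0.03 ]
scene colA [0.512 0.358 0.133]
scene standB [0.554 0.501 0.024]
scene colB [0.551 0.498 0.137]
scene master [0.742 0.188 0.042]
scene driver [ 0.79  -0.076  0.021]
scene carton [ 0.455 -0.353  0.01 ]
scene d1 [ 0.608 -0.191  0.05 ]
scene d2 [0.556 0.157 0.044]
scene d3 [0.567 0.003 0.048]
side A [0.497 0.357 0.024]
side B [0.539 0.499 0.029]
side colA [0.498 0.357 0.142]
side colB [0.541 0.491 0.134]
side big [ 0.54  -0.886  0.082]
6 4529 zmax 0.048 [ 0.469 -0.333] [0.102 0.124] 89.3
12 51434 zmax 0.058 [ 0.568 -0.027] [0.369 0.145] 83.3
23 2621 zmax 0.031 [ 0.754 -0.091] [0.192 0.026] 7.1
30 1444 zmax 0.05 [0.745 0.191] [0.042 0.046] 80.1
```

Run:
```python
from h import *
for n in('scene','side'):
    P=np.load(n+'.npy').reshape(-1,3); P=P[np.isfinite(P).all(1)]
    s=P[(abs(P[:,2]-.05)<.006)&(abs(P[:,0]-.57)<.15)&(abs(P[:,1]+.02)<.25)]
    r=cv2.minAreaRect(s[:,:2].astype(np.float32)); print(n,'duct',r,len(s),np.median(s[:,2]), cv2.boxPoints(r).round(3).tolist())
    for nm,x,y in(('A',.505,.357),('B',.546,.497)):
        t=P[(abs(P[:,0]-x)<.09)&(abs(P[:,1]-y)<.068)]
        c=t[t[:,2]>.1]; print(nm,'col',c.min(0).round(3),c.max(0).round(3),np.median(c,0).round(4))
        b=t[(t[:,2]>.019)&(t[:,2]<.027)]; r=cv2.minAreaRect(b[:,:2].astype(np.float32)); print('  base',r)
        m=t[(t[:,2]>.04)&(t[:,2]<.09)]; print('  mid',m.min(0).round(3),m.max(0).round(3))
im=np.load('scene_im.npy'); save('crop',cv2.resize(im[160:340,200:460],None,fx=3,fy=3,interpolation=cv2.INTER_CUBIC))
```

```text
scene duct ((0.568884015083313, -0.027468383312225342), (0.3680313527584076, 0.1418006420135498), 83.7265625) 3819 0.049656410007482665 [[0.4779999852180481, -0.2029999941587448], [0.6190000176429749, -0.21799999475479126], [0.6589999794960022, 0.14800000190734863], [0.5189999938011169, 0.16300000250339508]]
A col [0.499 0.348 0.101] [0.515 0.363 0.152] [0.5108 0.3577 0.1312]
  base ((0.5075026154518127, 0.3552696704864502), (0.0637931153178215, 0.06576648354530334), 88.67798614501953)
  mid [0.451 0.34  0.041] [0.521 0.398 0.09 ]
B col [0.537 0.488 0.1  ] [0.555 0.505 0.152] [0.5502 0.4982 0.1319]
  base ((0.5456840395927429, 0.4962335526943207), (0.06635545194149017, 0.0639747902750969), 10.415395736694336)
  mid [0.505 0.445 0.04 ] [0.573 0.512 0.09 ]
side duct ((0.5697628855705261, -0.027283936738967896), (0.3689444661140442, 0.14362606406211853), 83.6227035522461) 3117 0.05112618765993959 [[0.4779999852180481, -0.2029999941587448], [0.6209999918937683, -0.21899999678134918], [0.6620000004768372, 0.14800000190734863], [0.5189999938011169, 0.164000004529953]]
A col [0.497 0.348 0.102] [0.514 0.364 0.153] [0.5015 0.3589 0.1334]
  base ((0.5056041479110718, 0.3560366630554199), (0.06425706297159195, 0.06651552021503448), 88.16002655029297)
  mid [0.451 0.339 0.04 ] [0.519 0.398 0.09 ]
B col [0.536 0.489 0.101] [0.552 0.505 0.153] [0.5405 0.4989 0.1332]
  base ((0.5457168817520142, 0.49676379561424255), (0.06695819646120071, 0.06524932384490967), 9.650236129760742)
  mid [0.503 0.443 0.041] [0.57  0.511 0.09 ]
```

View pics/crop.png

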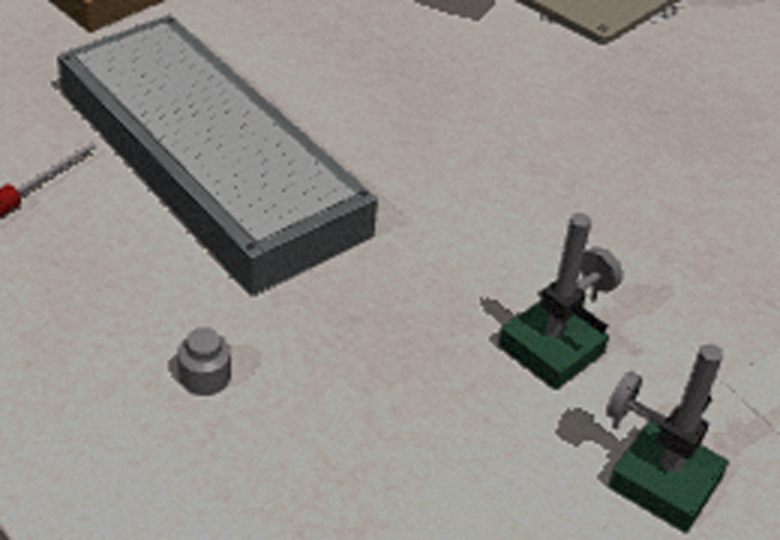

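The crop shows stand A's base at (555,340) with its dial toward the robot, and B at (668,465). A has the smaller y, so it is the one to take. Its column is at about (0.506, 0.356). The duct centre is (0.569, -0.027) and its y axis has a yaw of 83.7°.

```bash
cat >> h.py <<'E'
C=np.array([.569,-.0275]); U=np.array([np.cos(np.radians(83.7)),np.sin(np.radians(83.7))]); X=np.array([U[1],-U[0]])
def rel():
    s=robot.read_state(); p=s['tool_pos']; r=R.from_rotvec(s['orientation']).as_matrix()
    print('t',round(s['t'],2),'pos',p.round(4),'panel xy',(p[:2]-C)@X*1000,(p[:2]-C)@U*1000,'yaw',np.degrees(np.arctan2(r[1,0],r[0,0])).round(2),'z',r[:,2].round(3),'F',s['force'].round(2),'op',round(s['opening'],4),'q',s['q'].round(2))
    return p,r
def go(t,yaw=None):
    p,r=rel(); d=(np.array(t)-p)
    print('world d',d.round(4),'in tool, units',(r.T@d/.25).round(3))
    if yaw is not None:
        y0=np.degrees(np.arctan2(r[1,0],r[0,0])); w=(yaw-y0)
        for k in range(8):
            rr=R.from_euler('z',w*k/8,degrees=True).as_matrix()@r
            print(((rr.T@d)/.25/8).round(3).tolist(), round(-w/8/60,3))
E
python3 - <<'E'
from h import *
p,r=rel()
t=np.r_[C-.108*U,.2]; print(t)
go(p+(t-p)*.6,83.7)
E
```

```text
t 0.1 pos [ 0.2179 -0.5585  0.2177] panel xy -290.74769051378627 -566.3456552268103 yaw 21.3 z [-0.     0.002 -1.   ] F [-0.04  0.31  0.35] op 0.0929 q [-1.28  0.13  1.49  0.    1.52 -0.09]
[ 0.55714869 -0.13484778  0.2       ]
t 0.1 pos [ 0.2179 -0.5585  0.2177] panel xy -290.74769051378627 -566.3456552268103 yaw 21.3 z [-0.     0.002 -1.   ] F [-0.04  0.31  0.35] op 0.0929 q [-1.28  0.13  1.49  0.    1.52 -0.09]
world d [ 0.2036  0.2542 -0.0106] in tool, units [ 1.128 -0.651  0.044]
[0.141, -0.081, 0.005] -0.13
[0.151, -0.062, 0.005] -0.13
[0.158, -0.041, 0.005] -0.13
[0.162, -0.019, 0.005] -0.13
[0.163, 0.003, 0.005] -0.13
[0.161, 0.025, 0.005] -0.13
[0.156, 0.047, 0.005] -0.13
[0.148, 0.068, 0.005] -0.13
```

Request:
play_rows(
  slide=[
    [0.141,-0.081,0],
    [0.151,-0.062,0],
    [0.158,-0.041,0],
    [0.162,-0.019,0],
    [0.163,0.003,0],
    [0.161,0.025,0],
    [0.156,0.047,0],
    [0.148,0.068,0],
  ],
  twist=[
    [0,0,-0.13],
    [0,0,-0.13],
    [0,0,-0.13],
    [0,0,-0.13],
    [0,0,-0.13],
    [0,0,-0.13],
    [0,0,-0.13],
    [0,0,-0.13],
  ],
  fingers=1,
  force=10,
)

```text
t: 0.9
tool_pos: [0.4221, -0.3027, 0.2182]
orientation: [-2.334, -2.102, 0.0]
force: [0.7, -0.6, 0.1]
opening: 0.0335
gripper_force: 0.0
```

```bash
python3 -c "
from h import *
go(np.r_[C-.108*U,.09],83.7)"
```

```text
t 0.9 pos [ 0.4221 -0.3027  0.2182] panel xy -115.8148194257746 -289.6834911798508 yaw 84.02 z [-0.  0. -1.] F [ 0.74 -0.64  0.05] op 0.0335 q [-0.72 -0.09  1.71  0.    1.52 -0.62]
world d [ 0.1351  0.1679 -0.1282] in tool, units [0.724 0.468 0.513]
[0.09, 0.058, 0.064] 0.001
[0.091, 0.058, 0.064] 0.001
[0.091, 0.058, 0.064] 0.001
[0.091, 0.058, 0.064] 0.001
[0.091, 0.058, 0.064] 0.001
[0.091, 0.058, 0.064] 0.001
[0.091, 0.058, 0.064] 0.001
[0.091, 0.058, 0.064] 0.001
```

Request:
play_rows(
  slide=[
    [0.121,0.078,0.085],
    [0.121,0.078,0.085],
    [0.121,0.078,0.085],
    [0.121,0.078,0.085],
    [0.121,0.078,0.085],
    [0.121,0.078,0.085],
    [0,0,0],
    [0,0,0],
  ],
  twist=[
    [0,0,0],
    [0,0,0],
    [0,0,0],
    [0,0,0],
    [0,0,0],
    [0,0,0],
    [0,0,0],
    [0,0,0],
  ],
)

```text
t: 1.7
tool_pos: [0.557, -0.1359, 0.0898]
orientation: [-2.336, -2.097, 0.002]
force: [-0.3, 0.3, -1.0]
opening: 0.0005
gripper_force: 0.0
```

```bash
python3 -c "
from h import *
go(np.r_[C-.108*U,.047])"
```

```text
t 1.7 pos [ 0.557  -0.1359  0.0898] panel xy -0.007372942914718375 -109.0286949542721 yaw 83.82 z [-0.003  0.001 -1.   ] F [-0.28  0.29 -1.01] op 0.0005 q [-0.33  0.16  1.7  -0.    1.29 -0.22]
world d [ 0.0001  0.001  -0.0428] in tool, units [0.004 0.001 0.171]
```

Request:
play_rows(
  slide=[
    [0.004,0,0.1],
    [0,0,0.045],
    [0,0,0.01],
    [0,0,0.01],
    [0,0,0.01],
    [0,0,0],
    [0,0,0],
    [0,0,0],
  ],
  twist=[
    [0,0,0],
    [0,0,0],
    [0,0,0],
    [0,0,0],
    [0,0,0],
    [0,0,0],
    [0,0,0],
    [0,0,0],
  ],
)

```text
t: 2.5
tool_pos: [0.5583, -0.1361, 0.0481]
orientation: [2.339, 2.095, 0.001]
force: [0.8, -1.5, 1.3]
opening: 0.0006
gripper_force: 0.7
```

Request:
play_rows(
  slide=[
    [0,0,-0.05],
    [0.072,0,0],
    [0.072,0,0],
    [0,0,0.03],
    [0,0,0.02],
    [0,0,0],
    [0,0,0],
    [0,0,0],
  ],
  twist=[
    [0,0,0],
    [0,0,0],
    [0,0,0],
    [0,0,0],
    [0,0,0],
    [0,0,0],
    [0,0,0],
    [0,0,0],
  ],
)

```text
t: 3.3
tool_pos: [0.5616, -0.1005, 0.0474]
orientation: [-2.341, -2.095, 0.001]
force: [-1.5, 0.1, 1.7]
opening: 0.0005
gripper_force: 0.8
```

Request:
play_rows(
  slide=[
    [0,0,-0.05],
    [0.072,0,0],
    [0.072,0,0],
    [0,0,0.03],
    [0,0,0.02],
    [0,0,0],
    [0,0,0],
    [0,0,0],
  ],
  twist=[
    [0,0,0],
    [0,0,0],
    [0,0,0],
    [0,0,0],
    [0,0,0],
    [0,0,0],
    [0,0,0],
    [0,0,0],
  ],
)

```text
t: 4.1
tool_pos: [0.5663, -0.0642, 0.0497]
orientation: [-2.34, -2.096, -0.002]
force: [-7.3, 5.9, 19.2]
opening: 0.0003
gripper_force: 9.8
```

Request:
play_rows(
  slide=[
    [0,0,-0.05],
    [0.072,0,0],
    [0.072,0,0],
    [0,0,0.03],
    [0,0,0.02],
    [0,0,0],
    [0,0,0],
    [0,0,0],
  ],
  twist=[
    [0,0,0],
    [0,0,0],
    [0,0,0],
    [0,0,0],
    [0,0,0],
    [0,0,0],
    [0,0,0],
    [0,0,0],
  ],
)

```text
t: 4.9
tool_pos: [0.5694, -0.0291, 0.0473]
orientation: [-2.341, -2.095, 0.001]
force: [-1.2, 0.1, 1.5]
opening: 0.0008
gripper_force: 0.8
```

Request:
play_rows(
  slide=[
    [0,0,-0.05],
    [-0.056,0,0],
    [0,0,0],
    [0,0,0.03],
    [0,0,0.02],
    [0,0,0],
    [0,0,0],
    [0,0,0],
  ],
  twist=[
    [0,0,0],
    [0,0,0],
    [0,0,0],
    [0,0,0],
    [0,0,0],
    [0,0,0],
    [0,0,0],
    [0,0,0],
  ],
)

```text
t: 5.7
tool_pos: [0.5678, -0.0422, 0.0472]
orientation: [-2.339, -2.096, 0.001]
force: [-0.6, -0.1, 1.7]
opening: 0.0006
gripper_force: 0.8
```

Request:
play_rows(
  slide=[
    [0,0,-0.05],
    [-0.028,0,0],
    [0,0,0],
    [0,0,0.03],
    [0,0,0.02],
    [0,0,0],
    [0,0,0],
    [0,0,0],
  ],
  twist=[
    [0,0,0],
    [0,0,0],
    [0,0,0],
    [0,0,0],
    [0,0,0],
    [0,0,0],
    [0,0,0],
    [0,0,0],
  ],
)

```text
t: 6.5
tool_pos: [0.5679, -0.0495, 0.0493]
orientation: [2.339, 2.096, 0.0]
force: [-9.2, 1.2, 20.2]
opening: 0.0003
gripper_force: 10.8
```

Request:
play_rows(
  slide=[
    [0,0,-0.05],
    [-0.116,0,0],
    [0,0,0],
    [0,0,0.03],
    [0,0,0.02],
    [0,0,0],
    [0,0,0],
    [0,0,0],
  ],
  twist=[
    [0,0,0],
    [0,0,0],
    [0,0,0],
    [0,0,0],
    [0,0,0],
    [0,0,0],
    [0,0,0],
    [0,0,0],
  ],
)

```text
t: 7.3
tool_pos: [0.5643, -0.078, 0.0496]
orientation: [2.339, 2.097, -0.001]
force: [-13.4, -0.3, 27.5]
opening: 0.0002
gripper_force: 13.7
```

Request:
play_rows(
  slide=[
    [0,0,-0.05],
    [-0.028,0,0],
    [0,0,0],
    [0,0,0.03],
    [0,0,0.02],
    [0,0,0],
    [0,0,0],
    [0,0,0],
  ],
  twist=[
    [0,0,0],
    [0,0,0],
    [0,0,0],
    [0,0,0],
    [0,0,0],
    [0,0,0],
    [0,0,0],
    [0,0,0],
  ],
)

```text
t: 8.1
tool_pos: [0.5635, -0.0851, 0.0495]
orientation: [-2.34, -2.096, 0.0]
force: [-13.8, 1.8, 28.1]
opening: 0.0001
gripper_force: 14.0
```

The firm strips run from s = -56 to -28 mm, so the bar's middle is at s ≈ -42, or world (0.564, -0.069). Next I fetch the stand.

Request:
play_rows(
  slide=[
    [0,0,-0.19],
    [0,0,-0.19],
    [0,0,-0.19],
    [0.18,-0.045,0],
    [0.19,-0.046,0],
    [0.19,-0.046,0],
    [0.19,-0.046,0],
    [0.19,-0.046,0],
  ],
  twist=[
    [0,0,0],
    [0,0,0],
    [0,0,0],
    [0,0,0],
    [0,0,0],
    [0,0,0],
    [0,0,0],
    [0,0,0],
  ],
  fingers=-1,
)

```text
t: 8.9
tool_pos: [0.5313, 0.1566, 0.1884]
orientation: [-2.34, -2.095, 0.002]
force: [1.4, 0.3, -0.3]
opening: 0.0599
gripper_force: 0.0
```

Request:
play_rows(
  slide=[
    [0.18,-0.045,0],
    [0.18,-0.045,0],
    [0.18,-0.045,0],
    [0.15,-0.03,0],
    [0.05,-0.01,0],
    [0,0,0],
    [0,0,0],
    [0,0,0],
  ],
  twist=[
    [0,0,0],
    [0,0,0],
    [0,0,0],
    [0,0,0],
    [0,0,0],
    [0,0,0],
    [0,0,0],
    [0,0,0],
  ],
)

```text
t: 9.7
tool_pos: [0.5095, 0.3418, 0.1895]
orientation: [2.342, 2.094, -0.001]
force: [-0.5, 0.4, -0.1]
opening: 0.0929
gripper_force: 0.0
```

```bash
python3 -c "
from h import *
im,P=cloud('wrist'); save('w1',im)
P=P.reshape(-1,3); t=P[(P[:,2]>.1)&(P[:,2]<.16)&(abs(P[:,0]-.506)<.04)&(abs(P[:,1]-.356)<.04)]
print(len(t),t.min(0),t.max(0)) if len(t) else 0
tt=t[t[:,2]>.146]; print('top',len(tt),tt.min(0),tt.max(0)) if len(tt) else 0
go([.506,.356,.111])"
```

```text
655 [0.49844663 0.34888855 0.10000165] [0.51393229 0.3646126  0.15330449]
top 425 [0.49844663 0.34888855 0.14604837] [0.51385145 0.36452626 0.15330449]
t 9.75 pos [0.5096 0.3418 0.1897] panel xy -99.54517815379592 360.56959501766175 yaw 83.59 z [-0. -0. -1.] F [ 0.01  0.   -0.52] op 0.0928 q [ 0.51  0.18  1.48 -0.    1.48  0.62]
world d [-0.0036  0.0142 -0.0787] in tool, units [ 0.055 -0.021  0.315]
```

View pics/w1.png

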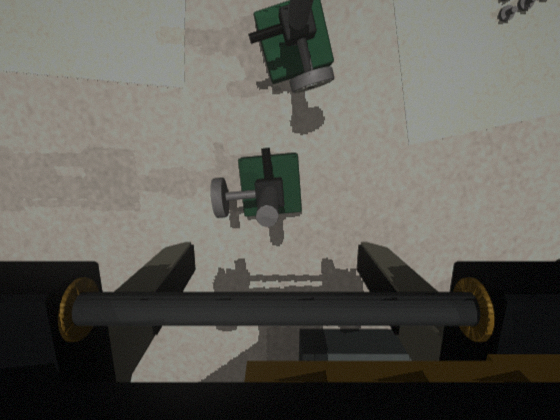

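The wrist view shows the target column's top at (267,215), with the dial to its left, between the open fingers at (180,260) and (375,260). The column centre measures (0.506, 0.357).

Request:
play_rows(
  slide=[
    [0.03,-0.011,0],
    [0.027,-0.01,0],
    [0,0,0.08],
    [0,0,0.1],
    [0,0,0.1],
    [0,0,0.035],
    [0,0,0],
    [0,0,0],
  ],
  twist=[
    [0,0,0],
    [0,0,0],
    [0,0,0],
    [0,0,0],
    [0,0,0],
    [0,0,0],
    [0,0,0],
    [0,0,0],
  ],
)

```text
t: 10.55
tool_pos: [0.506, 0.3586, 0.1123]
orientation: [2.34, 2.096, 0.002]
force: [-0.6, -0.3, -1.2]
opening: 0.093
gripper_force: 0.0
```

Request:
play_rows(
  slide=[
    [0,0,0],
    [0,0,0],
    [0,0,0],
    [0,0,0],
    [0,0,0],
    [0,0,0],
    [0,0,0],
    [0,0,0],
  ],
  twist=[
    [0,0,0],
    [0,0,0],
    [0,0,0],
    [0,0,0],
    [0,0,0],
    [0,0,0],
    [0,0,0],
    [0,0,0],
  ],
  fingers=1,
  force=35,
)

```text
t: 11.35
tool_pos: [0.5054, 0.3582, 0.1111]
orientation: [-2.34, -2.096, 0.0]
force: [-0.7, -0.8, -0.3]
opening: 0.0339
gripper_force: 0.0
```

```bash
python3 -c "
from h import *
rel()"
```

```text
t 11.35 pos [0.5054 0.3582 0.1111] panel xy -105.49526910775279 376.3587434292008 yaw 83.7 z [-0. -0. -1.] F [-0.72 -0.82 -0.29] op 0.0339 q [0.53 0.25 1.55 0.   1.34 0.64]
```

Request:
play_rows(
  slide=[
    [0,0,0],
    [0,0,0],
    [0,0,0],
    [0,0,0],
    [0,0,0],
    [0,0,-0.02],
    [0,0,-0.04],
    [0,0,-0.1],
  ],
  twist=[
    [0,0,0],
    [0,0,0],
    [0,0,0],
    [0,0,0],
    [0,0,0],
    [0,0,0],
    [0,0,0],
    [0,0,0],
  ],
)

```text
t: 12.15
tool_pos: [0.5031, 0.3567, 0.1479]
orientation: [-2.339, -2.095, 0.011]
force: [0.6, -0.3, -8.7]
opening: 0.0155
gripper_force: 35.0
```

Request:
play_rows(
  slide=[
    [0,0,-0.1],
    [0,0,-0.1],
    [0,0,-0.1],
    [0,0,-0.04],
    [0,0,0],
    [0,0,0],
    [0,0,0],
    [0,0,0],
  ],
  twist=[
    [0,0,0],
    [0,0,0],
    [0,0,0],
    [0,0,0],
    [0,0,0],
    [0,0,0],
    [0,0,0],
    [0,0,0],
  ],
)

```text
t: 12.95
tool_pos: [0.5047, 0.3577, 0.2341]
orientation: [-2.34, -2.096, 0.005]
force: [1.0, 0.3, -6.9]
opening: 0.0153
gripper_force: 35.0
```

```bash
python3 -c "
from h import *
t=C-.042*U; print(t)
p,r=rel(); go([*t,p[2]])
im,P=cloud('side'); save('s2',im[150:360,100:420])"
```

```text
[ 0.56439116 -0.06924636]
t 12.95 pos [0.5047 0.3577 0.2341] panel xy -106.19898258718061 375.8203162305851 yaw 83.7 z [-0.003 -0.002 -1.   ] F [ 1.02  0.26 -6.89] op 0.0153 q [0.53 0.18 1.41 0.   1.56 0.64]
t 12.95 pos [0.5047 0.3577 0.2341] panel xy -106.19898258718061 375.8203162305851 yaw 83.7 z [-0.003 -0.002 -1.   ] F [ 1.02  0.26 -6.89] op 0.0153 q [0.53 0.18 1.41 0.   1.56 0.64]
world d [ 0.0597 -0.427   0.    ] in tool, units [-1.671  0.425  0.002]
```

View pics/s2.png

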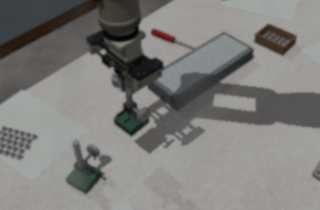

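The stand hangs upright in the gripper at about (130,120), with its base clear of the bench. Now I carry it over.

Request:
play_rows(
  slide=[
    [-0.06,0.016,0],
    [-0.11,0.028,0],
    [-0.13,0.033,0],
    [-0.13,0.033,0],
    [-0.13,0.033,0],
    [-0.13,0.033,0],
    [-0.13,0.033,0],
    [-0.13,0.033,0],
  ],
  twist=[
    [0,0,0],
    [0,0,0],
    [0,0,0],
    [0,0,0],
    [0,0,0],
    [0,0,0],
    [0,0,0],
    [0,0,0],
  ],
)

```text
t: 13.8
tool_pos: [0.5393, 0.1135, 0.2359]
orientation: [2.34, 2.096, -0.0]
force: [1.3, 0.1, -8.3]
opening: 0.015
gripper_force: 35.0
```

Request:
play_rows(
  slide=[
    [-0.13,0.033,0],
    [-0.13,0.033,0],
    [-0.13,0.033,0],
    [-0.13,0.033,0],
    [-0.11,0.028,0],
    [-0.06,0.016,0],
    [-0.031,0.007,0],
    [0,0,0],
  ],
  twist=[
    [0,0,0],
    [0,0,0],
    [0,0,0],
    [0,0,0],
    [0,0,0],
    [0,0,0],
    [0,0,0],
    [0,0,0],
  ],
)

```text
t: 14.6
tool_pos: [0.5651, -0.0693, 0.2359]
orientation: [-2.341, -2.094, 0.0]
force: [-0.5, 1.0, -7.4]
opening: 0.015
gripper_force: 35.0
```

```bash
python3 -c "
from h import *
t=C-.042*U
p,r=rel(); go([*t,.161])
for n in('scene','side'):
  im,P=cloud(n)
  P=P.reshape(-1,3); 
  q=P[(abs(P[:,0]-p[0])<.06)&(abs(P[:,1]-p[1])<.06)&(P[:,2]>.1)&(P[:,2]<.155)]
  print(n,len(q),q[:,2].min() if len(q) else 0)
  b=q[q[:,2]<.149]
  for z in np.arange(.10,.156,.008):
    k=q[abs(q[:,2]-z)<.004]
    if len(k)>5: print(round(z,3),len(k),k.min(0).round(3),k.max(0).round(3))
  k=q[(q[:,2]>.135)&(q[:,2]<.152)]
  print(cv2.minAreaRect(k[:,:2].astype(np.float32)))
"
```

```text
t 14.6 pos [ 0.5651 -0.0693  0.2359] panel xy 0.6764256038166399 -41.934556434712725 yaw 83.64 z [-0.  0. -1.] F [-0.49  0.98 -7.38] op 0.015 q [-0.21  0.04  1.55  0.    1.55 -0.1 ]
t 14.6 pos [ 0.5651 -0.0693  0.2359] panel xy 0.6764256038166399 -41.934556434712725 yaw 83.64 z [-0.  0. -1.] F [-0.49  0.98 -7.38] op 0.015 q [-0.21  0.04  1.55  0.    1.55 -0.1 ]
world d [-0.0007  0.     -0.0749] in tool, units [-0.    -0.003  0.3  ]
scene 441 0.12385341735021504
0.124 13 [ 0.537 -0.099  0.124] [ 0.598 -0.04   0.128]
0.132 76 [ 0.537 -0.104  0.128] [ 0.6   -0.037  0.136]
0.14 70 [ 0.538 -0.103  0.136] [ 0.599 -0.036  0.144]
0.148 273 [ 0.534 -0.105  0.144] [ 0.599 -0.036  0.152]
((0.56633460521698, -0.07093077898025513), (0.06891684979200363, 0.06519351899623871), 89.03541564941406)
side 318 0.12625544890535123
0.132 48 [ 0.532 -0.098  0.128] [ 0.596 -0.035  0.136]
0.14 51 [ 0.532 -0.089  0.136] [ 0.596 -0.036  0.144]
0.148 186 [ 0.532 -0.106  0.144] [ 0.598 -0.035  0.152]
((0.5648165345191956, -0.07088159024715424), (0.06988435983657837, 0.06675110757350922), 88.9190902709961)
```

Request:
play_rows(
  slide=[
    [0.006,-0.005,0.05],
    [0,0,0.07],
    [0,0,0.07],
    [0,0,0.05],
    [0,0,0.03],
    [0,0,0.01],
    [0,0,0],
    [0,0,0],
  ],
  twist=[
    [0,0,0],
    [0,0,0],
    [0,0,0],
    [0,0,0],
    [0,0,0],
    [0,0,0],
    [0,0,0],
    [0,0,0],
  ],
)

```text
t: 15.5
tool_pos: [0.5648, -0.0671, 0.1671]
orientation: [2.339, 2.095, 0.001]
force: [0.6, 0.3, -7.6]
opening: 0.0155
gripper_force: 35.0
```

Request:
play_rows(
  slide=[
    [0,0,0.004],
    [0,0,0.004],
    [0,0,0.004],
    [0,0,0.004],
    [0,0,0.002],
    [0,0,0],
    [0,0,0],
    [0,0,0],
  ],
  twist=[
    [0,0,0],
    [0,0,0],
    [0,0,0],
    [0,0,0],
    [0,0,0],
    [0,0,0],
    [0,0,0],
    [0,0,0],
  ],
)

```text
t: 16.3
tool_pos: [0.5642, -0.0671, 0.1617]
orientation: [2.34, 2.096, 0.0]
force: [-0.4, 0.8, -7.7]
opening: 0.0154
gripper_force: 35.0
```

Request:
play_rows(
  slide=[
    [0,0,0.003],
    [0,0,0.003],
    [0,0,0],
    [0,0,0],
    [0,0,0],
    [0,0,0],
    [0,0,0],
    [0,0,0],
  ],
  twist=[
    [0,0,0],
    [0,0,0],
    [0,0,0],
    [0,0,0],
    [0,0,0],
    [0,0,0],
    [0,0,0],
    [0,0,0],
  ],
)

```text
t: 17.1
tool_pos: [0.5644, -0.0671, 0.1606]
orientation: [2.34, 2.096, 0.001]
force: [-1.2, 0.6, 0.0]
opening: 0.0152
gripper_force: 35.0
```

Request:
play_rows(
  slide=[
    [0,0,0.002],
    [0,0,0.002],
    [0,0,0],
    [0,0,0],
    [0,0,0],
    [0,0,0],
    [0,0,0],
    [0,0,0],
  ],
  twist=[
    [0,0,0],
    [0,0,0],
    [0,0,0],
    [0,0,0],
    [0,0,0],
    [0,0,0],
    [0,0,0],
    [0,0,0],
  ],
)

```text
t: 17.9
tool_pos: [0.5646, -0.0672, 0.1606]
orientation: [2.339, 2.095, 0.001]
force: [-5.4, 1.2, 6.9]
opening: 0.0156
gripper_force: 35.0
```

Firm contact: the force rose by about 15 N without further sinking. I ease off slightly and open the fingers.

Request:
play_rows(
  slide=[
    [0,0,-0.004],
    [0,0,0],
    [0,0,0],
    [0,0,0],
    [0,0,0],
    [0,0,0],
    [0,0,0],
    [0,0,0],
  ],
  twist=[
    [0,0,0],
    [0,0,0],
    [0,0,0],
    [0,0,0],
    [0,0,0],
    [0,0,0],
    [0,0,0],
    [0,0,0],
  ],
)

```text
t: 18.7
tool_pos: [0.5644, -0.0671, 0.1606]
orientation: [2.34, 2.096, 0.001]
force: [-2.5, 1.7, 5.7]
opening: 0.0153
gripper_force: 35.0
```

Request:
play_rows(
  slide=[
    [0,0,0],
    [0,0,0],
    [0,0,0],
    [0,0,0],
    [0,0,0],
    [0,0,0],
    [0,0,0],
    [0,0,0],
  ],
  twist=[
    [0,0,0],
    [0,0,0],
    [0,0,0],
    [0,0,0],
    [0,0,0],
    [0,0,0],
    [0,0,0],
    [0,0,0],
  ],
  fingers=-1,
)

```text
t: 19.5
tool_pos: [0.5642, -0.0671, 0.1602]
orientation: [2.34, 2.096, 0.0]
force: [0.4, -0.9, -0.1]
opening: 0.0744
gripper_force: 0.0
```

Request:
play_rows(
  slide=[
    [0,0,0],
    [0,0,0],
    [0,0,-0.03],
    [0,0,-0.08],
    [0,0,-0.12],
    [0,0,-0.12],
    [0,0,-0.1],
    [0,0,0],
  ],
  twist=[
    [0,0,0],
    [0,0,0],
    [0,0,0],
    [0,0,0],
    [0,0,0],
    [0,0,0],
    [0,0,0],
    [0,0,0],
  ],
)

```text
t: 20.3
tool_pos: [0.5663, -0.0675, 0.2782]
orientation: [2.335, 2.092, 0.008]
force: [0.2, 0.0, 0.0]
opening: 0.0931
gripper_force: 0.0
```

```bash
python3 -c "
from h import *
rel()
ims=[]
for n in('scene','side'):
  im,P=cloud(n); ims.append(im[120:330,180:460])
  P=P.reshape(-1,3); q=P[(abs(P[:,0]-.565)<.045)&(abs(P[:,1]+.07)<.045)]
  b=q[(q[:,2]>.066)&(q[:,2]<.080)]; r=cv2.minAreaRect(b[:,:2].astype(np.float32)); d=np.array(r[0])-C
  print(n,r,'panel',d@X*1000,d@U*1000)
  b=q[(abs(q[:,2]-.0735)<.006)]
  c=q[(q[:,2]>.14)&(q[:,2]<.21)]; print('col',c.min(0).round(3),c.max(0).round(3))
  for lo,hi in((.145,.165),(.165,.185),(.185,.199)):
    k=c[(c[:,2]>lo)&(c[:,2]<hi)]; print(len(k),np.mean([k.min(0),k.max(0)],0).round(4) if len(k) else '')
  A=q[(q[:,2]>.07)&(q[:,2]<.078)]; co=np.linalg.lstsq(np.c_[A[:,:2]-[.565,-.07],np.ones(len(A))],A[:,2],rcond=None)[0]; print('plane',co)
save('fin',cv2.resize(np.hstack(ims),None,fx=1.4,fy=1.4))
"
```

```text
t 20.3 pos [ 0.5663 -0.0675  0.2782] panel xy 1.6579566503633167 -40.06317788191734 yaw 83.71 z [ 0.008 -0.002 -1.   ] F [0.16 0.04 0.01] op 0.0931 q [-0.21  0.02  1.49  0.    1.62 -0.1 ]
scene ((0.5650935769081116, -0.06925243139266968), (0.0686768963932991, 0.06671041995286942), 87.44558715820312) panel 0.6988422664251848 -41.92895524645332
col [ 0.556 -0.077  0.141] [ 0.574 -0.059  0.201]
33 [ 0.5671 -0.0665  0.1563]
36 [ 0.5656 -0.0669  0.1745]
32 [ 0.5652 -0.0692  0.1919]
plane [-0.00200416 -0.00538969  0.07367046]
side ((0.5639556646347046, -0.06796460598707199), (0.06464497745037079, 0.06579359620809555), 87.32575225830078) panel -0.5735167377634036 -40.77377509525035
col [ 0.554 -0.078  0.141] [ 0.573 -0.059  0.203]
28 [ 0.563  -0.0646  0.1552]
28 [ 0.5626 -0.0678  0.1752]
20 [ 0.5644 -0.0644  0.1928]
plane [ 0.00976924 -0.01553015  0.07478625]
```

View pics/fin.png

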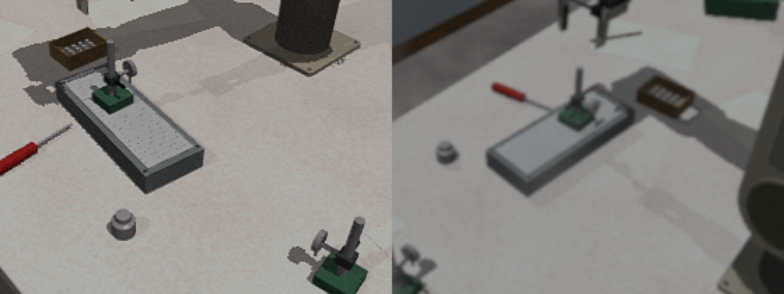

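The stand is upright on the panel at (112,95) in the left view, level and not sunk (base top 74 mm up, s ≈ -41.5, mid-width). The bystanders have not moved, so I hand in.

```bash
python3 -c "
from h import *
print(robot.close_job())"
```

```text
the job is handed in; nothing more can be done
None
```

The stand is on the panel over the crossbar, about 42 mm toward the -y end from the panel's centre and mid-width; it stood level and unsunk after release, the bystanders looked undisturbed, and the job was handed in at about 20 s, with no verdict returned.

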